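# Make up a tumbling batch on the trip scale

### The arm

A 6-joint arm with a two-finger parallel gripper is mounted at the origin on a cart in front of the work surface, level with it; the furniture and walls round the work are solid. World frame = base frame: x ahead of the robot, y to its left, z up, the work surface at z = 0. Lengths are in m, angles in rad, forces in N, time in s.
With the tool pointing down it reaches from about 0.35 to 0.975 m from the base axis. Payload 7.1 kg.
Tool frame: the origin (TCP) lies midway between the tips of the shut fingers; the grasp point (between the pads) lies 19 mm behind it; z points along the fingers, y is the line along which they close (so a half turn about z gives the same grasp; the last joint's range is limited). The gripper opens to 88 mm and grips with 3 to 60 N. Pads are 20 mm wide; open, the fingers measure 115 mm over their backs; the gripper's body (75 mm by 178 mm) begins 61 mm behind the grasp point.
Start: joints at [-1.159, 0.423, 1.63, -0, 1.089, -0.019], TCP at [0.261, -0.568, 0.194] pointing down, gripper open.
Joint ranges: [-3, 3], [-0.9, 2.11], [0.09, 2.58], [-1.31, 4.45], [0.11, 2.69], [-2.54, 2.54]. Speed limits (rad/s): [2.39, 2.39, 3.01, 3.14, 3.14, 3.14].

### API

Orientations are given as a unit quaternion [w, x, y, z].
In Python, from station import manip, imaging gives the robot as it stands (manip), with the cameras (imaging). Calls block until the motion is done:
- manip.move_pose(position, orientation): joint-space move of the TCP to a pose.
- manip.movel(position, frame=None, v=0.15, until_force=None): straight line of the TCP; frame=None keeps the orientation; v is the mean speed in m/s. With until_force (N) it stops when the force on the tool has changed by that much, and returns True; else False.
- manip.movej(angles): joint-space move.
- manip.command_gripper(opening): opening from 0.0 (shut) to 1.0 (fully open); the grip force is fixed at half the most; returns when the fingers have stopped.
- manip.wait(seconds).
- manip.inverse_kinematics(position, orientation): joint angles nearest the present ones, or None.
- imaging.read_camera(name): name is "scene" or "top"; returns the picture (420x560x3 uint8, red, green, blue); there is no depth.
- imaging.camera_info(name): a dict with "intrinsics" (3x3 intrinsics, pixels), "dist" ([k1, k2, p1, p2, k3] as OpenCV has them; the pictures are not rectified), "T" (4x4, takes a point from camera to world coordinates). Camera axes: x right, y up, looking along -z (the intrinsics and any distortion apply to the point x, -y, -z); pixel columns grow to the right and rows downward; lengths in m; the calibration is good to about 2 mm. A picture is of the moment at which its call begins. camera_info takes no time and is no camera call.
A pose or a line that the arm cannot do raises manip.MotionError and nothing moves.
- manip.job_done(): hands the job in; it is judged then, once.
Readings, each from a call of its own:
- manip.get_time(): time.
- manip.get_joint_pos(): joint angles.
- manip.get_qvel(): joint speeds.
- manip.get_effort(): joint torques, N m.
- manip.get_tcp_pos(): TCP position.
- manip.get_ee_rot(): TCP orientation.
- manip.get_ft_force(): force on the tool from outside, world axes, zero at the start.
- manip.get_ft_torque(): the same for the moment, N m.
- manip.get_grip_width(): opening from 0.0 (shut) to 1.0 (fully open).
- manip.get_finger_force(): force on a finger pad.
Only numpy, scipy, OpenCV 4.12 (cv2) and the standard library are available. Lean on these libraries where they do the work, as an engineer would, in place of code of your own. Each camera call takes 0.05 s, during which the arm holds its last target. There are 200 camera calls.

### The job

Make up the next deburring batch on the trip scale: lay the two drilled steel blocks, the one on the bench and the one in the green drill vice, side by side across the scale's pan, setting each down gently, the first in the rear half and the second in front of it towards the mouth, so that their weight alone trips the pan and dumps both into the tray. The pan is too narrow for the fingers when a block is held by its ends, so put the block from the vice down on the bench and take it again across its narrow width. Then bring the tipped pan back upright on to its rest, and leave the other things on the bench alone.

Things in the scene. Friction and masses are not known exactly. Their poses are not given: they have to be found in the camera images.
- block_a: Drilled steel block, 20 x 60 x 22 mm (own x, y, z; the long side is y), 0.2 kg, with a drilled hole in its top. Origin: centre of its underside. It starts lying flat on the bench, at any yaw.
- block_b: The same kind of block, 20 x 60 x 22 mm, long side y, 0.2 kg, origin at the centre of its underside. It starts in the green drill vice, its underside 22 mm above the bench.
- drill_vice: Small green drill-press vice, fixed; 84 x 130 mm, 43 mm high; its screw and tommy bar stick out to 112 mm along own -x. Origin: underside, below the middle of the gap between the jaws. The gap is 23 mm wide (x), the jaws 54 mm long (y).
- vice_nest (a point): Middle of the vice's bed between the jaws, 22 mm above the bench, axes as the vice's. Block lies here loose (1.5 mm slack each side), long side along y. The jaws reach within 2 mm of its top, so its long sides cannot be pinched; its ends stand 3 mm clear of the jaws and nothing but the foot (9 mm high) is beside them beyond |y| = 30 mm. Lift it straight up by its ends.
- tipper: Trip scale, fixed: blue stand with a tipping pan, and a flat steel tray standing at its +y side. Origin: on the bench below the middle of the pan's axle. Own x runs along the axle, own y is the direction in which the pan dumps (about world +y, the robot's left). Base plate 150 mm (x) by 215 mm (y from -160 to +55).
- tip_pan (a joint): Tilt of the pan, rad: 0 = upright on its rest, 1.15 = fully tipped over the tray. Counterweighted: stays upright empty or with one block on its flat floor; tips by itself in about a second when a second lies in the mouth half (y > 0 in pan_floor) in front of the first. Overcentre: the empty pan also stays tipped; 1 to 2 N at the handle start it back; below 0.5 rad it falls back on to its rest.
- pan_hinge (a point): Middle of the pan's axle, 180 mm above the bench, axes as the tipper's. The pan turns about its x axis. From it the handle bar lies 155 mm to -y and 10 mm down when the pan is upright, and 73 mm to -y and 137 mm up when fully tipped (317 mm above the bench).
- pan_floor (a point): Point on the pan's floor, 193 mm above the bench when upright; turns with the pan. x across the pan, y to the open mouth, z up. Clear inside: x -40 to +40 mm between side walls 47 mm high (8 at the mouth); rear wall 47 mm high at y = -50; flat floor to y = +43, lip rising 10 degrees to y = +66; no front wall. Good places for blocks laid along x: first y = -15 mm, second y = +26 mm.
- pan_handle (a point): Middle of the black bar handle at the pan's tail: 14 mm thick, 74 mm long, parallel to the axle, between two yellow arms (86 mm apart inside); free to be pinched from above, fingers closing along the tipper's y. Turns with the pan, point axes too. The round counterweight, 41 mm thick, lies 111 mm from it towards the pan, its top 256 mm above the bench when upright.
- tray_floor (a point): Centre of the floor of the tray, 16 mm above the bench, axes as the tipper's. The tray is 250 mm (x) by 200 mm (y) outside, walls 3 mm, rim 51 mm above the bench, lined with black rubber; it is fixed.
- caliper_1: Bystander: steel caliper, 64 x 235 mm, 8 high; origin at its underside. Leave alone.
- black_marker: Bystander: white marker pen with a black cap, 135 mm long; origin at its underside. Leave alone.

How it is judged:
On the way, in this order (a step that is already met when the one before it is completed fails the run):
1. one block lies crosswise on the pan's floor, let go, and the pan stays upright (value of joint tip_pan below 0.05 rad and ((((x of block_a in the frame of pan_floor between -0.03 and 0.03 m and y of block_a in the frame of pan_floor between -0.05 and 0.062 m and z of block_a in the frame of pan_floor between -0.01 and 0.015 m) and angle between the y axis of block_a and the x axis of pan_floor, either way round below 0.35 rad) and contact force between the fingers and block_a below 0.1 N and linear speed of block_a below 0.05 m/s) or (((x of block_b in the frame of pan_floor between -0.03 and 0.03 m and y of block_b in the frame of pan_floor between -0.05 and 0.062 m and z of block_b in the frame of pan_floor between -0.01 and 0.015 m) and angle between the y axis of block_b and the x axis of pan_floor, either way round below 0.35 rad) and contact force between the fingers and block_b below 0.1 N and linear speed of block_b below 0.05 m/s))), for 0.2 s.
2. both blocks lie crosswise side by side on the pan's floor (value of joint tip_pan below 0.4 rad and x of block_a in the frame of pan_floor between -0.03 and 0.03 m and y of block_a in the frame of pan_floor between -0.05 and 0.062 m and z of block_a in the frame of pan_floor between -0.01 and 0.015 m and angle between the y axis of each of block_a, block_b and the x axis of pan_floor, either way round below 0.35 rad and x of block_b in the frame of pan_floor between -0.03 and 0.03 m and y of block_b in the frame of pan_floor between -0.05 and 0.062 m and z of block_b in the frame of pan_floor between -0.01 and 0.015 m).
3. the pan has tripped fully and both blocks are in the tray (value of joint tip_pan above 1.05 rad and x of block_a in the frame of tray_floor between -0.122 and 0.122 m and y of block_a in the frame of tray_floor between -0.1 and 0.1 m and z of block_a in the frame of tray_floor between -0.01 and 0.05 m and x of block_b in the frame of tray_floor between -0.122 and 0.122 m and y of block_b in the frame of tray_floor between -0.1 and 0.1 m and z of block_b in the frame of tray_floor between -0.01 and 0.05 m), for 0.2 s.
At the end, for the whole second after the job is handed in: The pan is upright on its rest (within 0.05 rad), empty, and both blocks lie at rest in the tray, inside its walls (value of joint tip_pan below 0.05 rad and x of block_a in the frame of tray_floor between -0.122 and 0.122 m and y of block_a in the frame of tray_floor between -0.1 and 0.1 m and z of block_a in the frame of tray_floor between -0.01 and 0.05 m and linear speed of each of block_a, block_b below 0.02 m/s and contact force between the fingers and block_a below 0.1 N and x of block_b in the frame of tray_floor between -0.122 and 0.122 m and y of block_b in the frame of tray_floor between -0.1 and 0.1 m and z of block_b in the frame of tray_floor between -0.01 and 0.05 m and contact force between the fingers and block_b below 0.1 N); the robot touches nothing.
It fails at once if the pan is tipped before both blocks have been brought to it (value of joint tip_pan above 0.3 rad and y of any of block_a, block_b in the frame of tipper below -0.08 m).
It fails at once if the pan is pushed over by hand (more than 4 N on the scale while it tips) (value of joint tip_pan between 0.1 and 0.9 rad and velocity of joint tip_pan above 0.4 rad/s and contact force between the fingers and tipper above 4 N).
It fails at once if a block is dropped into the upright pan (faster than 0.6 m/s in the pan) ((value of joint tip_pan below 0.05 rad and (x of block_a in the frame of pan_floor between -0.04 and 0.04 m and y of block_a in the frame of pan_floor between -0.05 and 0.065 m and z of block_a in the frame of pan_floor between -0.01 and 0.04 m) and linear speed of block_a above 0.6 m/s) or (value of joint tip_pan below 0.05 rad and (x of block_b in the frame of pan_floor between -0.04 and 0.04 m and y of block_b in the frame of pan_floor between -0.05 and 0.065 m and z of block_b in the frame of pan_floor between -0.01 and 0.04 m) and linear speed of block_b above 0.6 m/s)).
It fails at once if a block lies lengthwise in the upright pan ((value of joint tip_pan below 0.05 rad and (x of block_a in the frame of pan_floor between -0.035 and 0.035 m and y of block_a in the frame of pan_floor between -0.05 and 0.062 m and z of block_a in the frame of pan_floor between -0.01 and 0.008 m) and angle between the y axis of block_a and the x axis of pan_floor, either way round above 0.7 rad) or (value of joint tip_pan below 0.05 rad and (x of block_b in the frame of pan_floor between -0.035 and 0.035 m and y of block_b in the frame of pan_floor between -0.05 and 0.062 m and z of block_b in the frame of pan_floor between -0.01 and 0.008 m) and angle between the y axis of block_b and the x axis of pan_floor, either way round above 0.7 rad)).
It fails at once if a bystander is moved more than 30 mm (distance of any of caliper_1, black_marker from where it was at the start of the episode above 0.03 m).
It also fails if it takes over 72 s, if anything falls off the work surface, if the arm or the gripper's body presses on something with over 40 N, if the wrist force passes 120 N, or if a joint passes its speed limit or range.

## Working session

There is one attempt and no reset: what is moved stays moved. The work goes in short steps, each a Python script; the robot and the scene stay as the last script left them, time stands still between calls to the robot, and variables do not carry over. Pictures are saved under pics/ and viewed, at most 10 in all, crops included, and the job is handed in when it is done.

```bash
mkdir -p pics; ls
python3 - <<'E'
from station import manip, imaging
import cv2
for n in("scene","top"):
    im=imaging.read_camera(n); cv2.imwrite(f"pics/{n}0.png",im[:,:,::-1])
    c=imaging.camera_info(n); print(n,c["intrinsics"],c["dist"],c["T"])
print(manip.get_time(),manip.get_ee_rot())
E
```

```text
pics
station.py
scene [[541.33502716   0.         283.47114752]
 [  0.         541.33502716 214.66015383]
 [  0.           0.           1.        ]] [-0.1837754  0.         0.         0.         0.       ] [[ 0.5578754   0.5263238  -0.64168396 -0.42008065]
 [-0.82970621  0.37144278 -0.41667477 -0.62393534]
 [ 0.01904302  0.76486177  0.64391291  1.03931112]
 [ 0.          0.          0.          1.        ]]
top [[438.86899362   0.         278.38222002]
 [  0.         438.86899362 207.8724967 ]
 [  0.           0.           1.        ]] [-0.02631731  0.          0.          0.          0.        ] [[-0.02080755  0.99397343 -0.1076284   0.41094726]
 [-0.99971698 -0.01944348  0.0137079  -0.03785855]
 [ 0.01153262  0.10788317  0.99409669  1.09729036]
 [ 0.          0.          0.          1.        ]]
0.1 [-6.68622168e-04  9.76890357e-01  2.13739946e-01 -1.33678247e-04]
```

View pics/scene0.png

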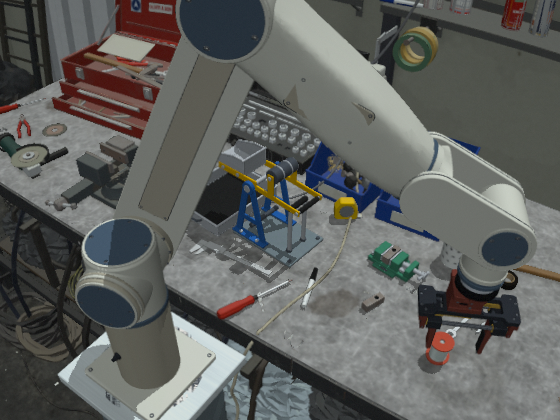

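View pics/top0.png

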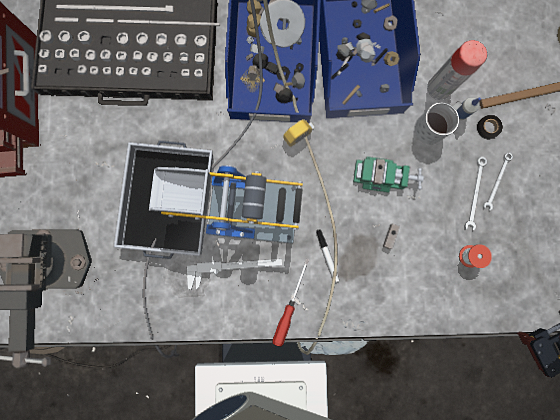

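The top view shows the block on the bench at about (390,237) and the green vice at (382,174) with its screw to the right (-y). The tipper is at (160-300, 170-240), with the tray to its left. I'll make enlarged crops to get the edges.

```bash
cat > h.py <<'E'
import numpy as np, cv2
from station import manip, imaging
def ray(n,uv):
    c=imaging.camera_info(n);K=np.array(c["intrinsics"]);T=np.array(c["T"])
    p=cv2.undistortPoints(np.array(uv,float).reshape(-1,1,2),K,np.array(c["dist"])).reshape(-1,2)
    d=np.c_[p[:,0],-p[:,1],-np.ones(len(p))]@T[:3,:3].T
    return T[:3,3],d
def plane(n,uv,z):
    o,d=ray(n,uv); return o+d*((z-o[2])/d[:,2])[:,None]
def proj(n,X):
    c=imaging.camera_info(n);K=np.array(c["intrinsics"]);T=np.array(c["T"])
    P=(np.array(X,float).reshape(-1,3)-T[:3,3])@T[:3,:3]*[1,-1,-1]
    return cv2.projectPoints(P,np.zeros(3),np.zeros(3),K,np.array(c["dist"]))[0].reshape(-1,2)
def crop(im,x,y,w,h,k,name):
    cv2.imwrite(name,cv2.resize(im[y:y+h,x:x+w,::-1],None,fx=k,fy=k,interpolation=cv2.INTER_CUBIC))
E
python3 - <<'E'
from h import *
im=cv2.imread("pics/top0.png")[:,:,::-1]
a=cv2.resize(im[140:260,340:430],None,fx=5,fy=5,interpolation=cv2.INTER_CUBIC)
cv2.imwrite("pics/c1.png",a[:,:,::-1])
crop(im,110,130,200,140,4,"pics/c2.png")
hsv=cv2.cvtColor(im,cv2.COLOR_RGB2HSV)
g=cv2.inRange(hsv,(65,100,40),(90,255,255))[140:210,340:430]
ys,xs=np.nonzero(g); print(xs.min()+340,xs.max()+340,ys.min()+140,ys.max()+140)
y=cv2.inRange(hsv,(18,150,120),(30,255,255)); y[:, :155]=0; y[:,308:]=0; y[:165]=0;y[250:]=0
n,l,s,c=cv2.connectedComponentsWithStats(y)
print(s,c)
E
```

```text
354 408 158 191
[[     0      0    560    420 234711]
 [   210    172     23      5     68]
 [   252    173      9      3     13]
 [   234    176     12      4     33]
 [   266    180     36      6     69]
 [   161    212     96     11    220]
 [   258    222     40      6     86]] [[279.5909821  209.51237905]
 [221.23529412 174.33823529]
 [255.61538462 173.84615385]
 [239.27272727 177.27272727]
 [283.28985507 182.27536232]
 [207.38636364 216.78181818]
 [277.74418605 224.48837209]]
```

View pics/c1.png

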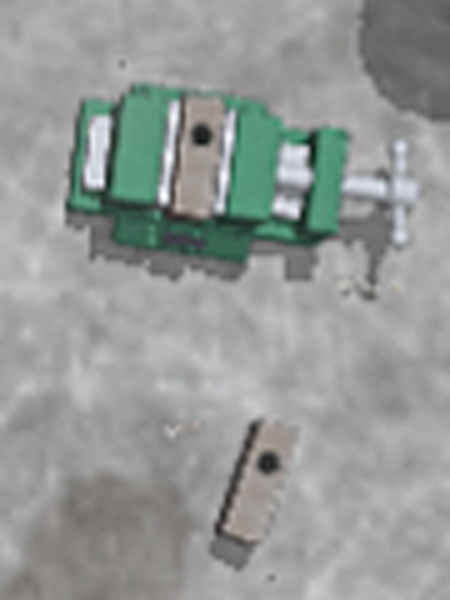

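View pics/c2.png

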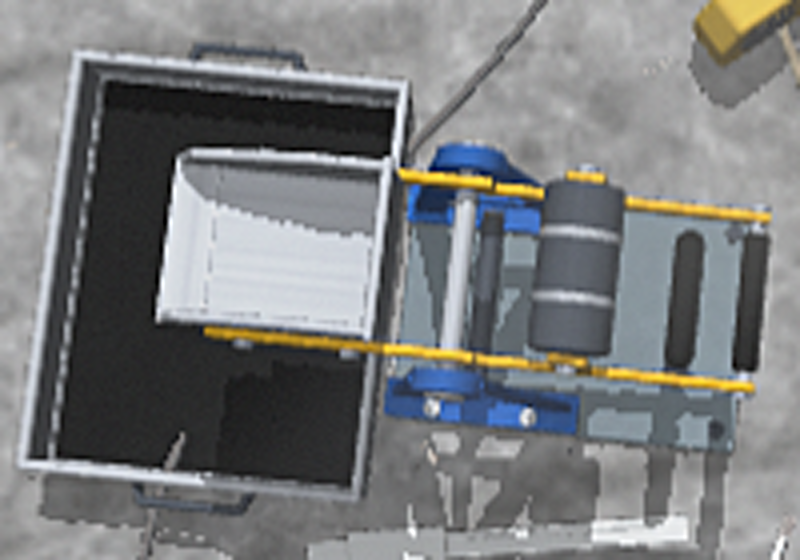

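The crops show, at pixel = crop/scale + offset:
- **block_a:** top face corners at c1 (262,418), (298,428), (256,543), (222,533).
- **block_b:** top face at c1 (183,97), (225,98), (212,217), (172,213).
- **Tray and pan:** tray rim corners at c2 (77,55), (410,85), (360,497), (20,468). Pan rear wall about c2 (395,160) to (368,335), and floor break line at c2 x≈207.
- **Handle:** bar from c2 (760,228) to (742,372).

Run:
```python
from h import *
np.set_printoptions(precision=4,suppress=True)
im=cv2.imread("pics/top0.png")[:,:,::-1]
big=cv2.resize(im[140:260,340:430],None,fx=5,fy=5,interpolation=cv2.INTER_CUBIC).astype(int)
m=((big[:,:,0]-big[:,:,2]>14)&(big[:,:,0]-big[:,:,1]>4)&(big.sum(2)>260)).astype(np.uint8)
m=cv2.morphologyEx(m,cv2.MORPH_CLOSE,np.ones((17,17)))
n,l,s,c=cv2.connectedComponentsWithStats(m)
for i in range(1,n):
    if s[i,4]<1500: continue
    z=.022 if s[i,1]>300 else .044
    ct=cv2.findContours((l==i).astype(np.uint8),0,1)[0][0].reshape(-1,2)
    w=plane("top",(ct+.5)/5-.5+[340,140],z)
    r=cv2.minAreaRect((w[:,:2]*1000).astype(np.float32)); b=cv2.boxPoints(r)
    print(s[i],r,b.tolist())
f=lambda p:(np.array(p,float)+.5)/4-.5+[110,130]
def show(t,p,z):
    w=plane("top",f(p),z)[:,:2]; print(t,w.tolist() if 0 else w, "mean",w.mean(0), "d",w[1]-w[0],np.linalg.norm(w[1]-w[0])); return w
show("handle",[(760,228),(742,372)],.177)
show("tray rim",[(77,55),(410,85),(360,497),(20,468)],.051)
show("rear",[(392,158),(366,335)],.240)
show("lipbreak",[(207,222),(207,318)],.193)
show("mouth",[(180,155),(157,320)],.203)
show("axle",[(468,185),(455,350)],.188)
show("cw axle",[(590,178),(570,358)],.235)
show("base",[(735,450),(770,210)],.008)
show("armfar",[(400,174),(768,217)],.185)
show("armnear",[(207,331),(752,388)],.185)
```

```text
[ 173  146   44   71 1708] ((600.1228637695312, -298.16290283203125), (17.604705810546875, 36.3636589050293), 77.48036193847656) [[580.4652099609375, -302.8146057128906], [615.9642333984375, -310.6972961425781], [619.780517578125, -293.5111999511719], [584.281494140625, -285.6285095214844]]
handle [[ 0.555  -0.0966]
 [ 0.4787 -0.0851]] mean [ 0.5169 -0.0908] d [-0.0763  0.0115] 0.07720216894188066
tray rim [[0.6894 0.3086]
 [0.6667 0.1058]
 [0.4183 0.1366]
 [0.4393 0.3384]] mean [0.5534 0.2224] d [-0.0227 -0.2028] 0.20404331996528555
rear [[0.5837 0.0889]
 [0.4959 0.1019]] mean [0.5398 0.0954] d [-0.0879  0.013 ] 0.08881857916602294
lipbreak [[0.5612 0.1923]
 [0.511  0.1919]] mean [0.5361 0.1921] d [-0.0503 -0.0004] 0.050266694832541904
mouth [[0.5949 0.204 ]
 [0.5093 0.2149]] mean [0.5521 0.2095] d [-0.0856  0.0109] 0.08626465594339967
axle [[0.5791 0.0568]
 [0.4923 0.0643]] mean [0.5357 0.0605] d [-0.0868  0.0074] 0.08707935164133626
cw axle [[ 0.5728 -0.0088]
 [ 0.483   0.0024]] mean [ 0.5279 -0.0032] d [-0.0897  0.0112] 0.09042790214124698
base [[ 0.4428 -0.0882]
 [ 0.5928 -0.1139]] mean [ 0.5178 -0.1011] d [ 0.15   -0.0257] 0.15219095711338387
armfar [[ 0.5862  0.0929]
 [ 0.5596 -0.1004]] mean [ 0.5729 -0.0038] d [-0.0266 -0.1933] 0.19513047375617223
armnear [[ 0.505   0.1938]
 [ 0.4697 -0.0897]] mean [0.4874 0.0521] d [-0.0354 -0.2835] 0.28572355796369736
```

Run:
```python
from h import *
np.set_printoptions(precision=4,suppress=True)
f=lambda p:(np.array(p,float)+.5)/5-.5+[340,140]
for t,p,z in (("a",[(262,418),(298,428),(257,543),(222,533)],.022),("b",[(183,97),(225,98),(212,217),(172,213)],.044)):
    w=plane("top",f(p),z)[:,:2]; L=(w[0]+w[1]-w[2]-w[3])/2; print(t,w.mean(0),"long",L,np.linalg.norm(L),np.arctan2(L[1],L[0]),"wid",np.linalg.norm(w[0]-w[1]),np.linalg.norm(w[2]-w[3]))
from h import manip, imaging
for nm,xy,z,psi in (("a",(.45,-.3),.004,0),):pass
def q(a): return [0,np.cos(a/2),np.sin(a/2),0]
for nm,P,al in (("a",[.45,-.3,.05],-.25),("b",[.61,-.29,.03],np.pi/2-.1),("pan",[.546,.15,.2],-.13),("pan2",[.546,.15,.2],np.pi-.13),("hand",[.517,-.09,.17],-.13)):
    print(nm,manip.inverse_kinematics(P,q(al)))
im=cv2.imread("pics/scene0.png")[:,:,::-1]
crop(im,200,130,240,190,3.3,"pics/c3.png")
```

```text
a [ 0.4532 -0.3296] long [ 0.0561 -0.0228] 0.06050507887244039 -0.3856188811428743 wid 0.018420570406877317 0.017835247011920564
b [ 0.6114 -0.301 ] long [ 0.0583 -0.0086] 0.05889486606003147 -0.14713703229921868 wid 0.02072922781600513 0.019667192326987014
a [-0.61    0.5148  1.902  -0.      0.7248  1.2108]
b [-0.4614  0.6947  1.5924 -0.      0.8545 -0.3614]
pan [ 0.2471  0.3305  1.7568 -0.      1.0542  1.9479]
pan2 [ 0.2471  0.3305  1.7568 -0.      1.0542 -1.1937]
hand [-0.195   0.3086  1.8706 -0.      0.9624  1.5058]
```

View pics/c3.png

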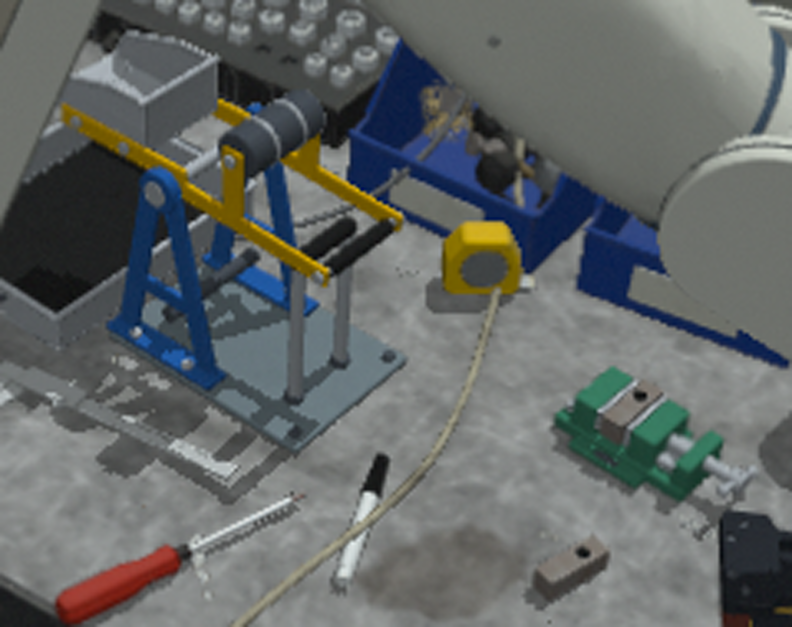

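The scene view confirms it: the handle is the outer black bar at c3 (365,250), and the rest bar sits just inside it on posts. There is nothing near block_a or the vice that the gripper would hit. Next I pick block_a and place it in the rear half of the pan.

```bash
cat >> h.py <<'E'
YAW=-.13; R2=np.array([[np.cos(YAW),-np.sin(YAW)],[np.sin(YAW),np.cos(YAW)]])
PAN=np.array([.546,.147]); HINGE=np.array([.537,.063])
def q(a): return [0,np.cos(a/2),np.sin(a/2),0]
def at(o,x,y,z): return [*(o+R2@[x,y]),z]
def mv(p,a): manip.move_pose(p,q(a))
def report(s): print(s,"t",round(manip.get_time(),2),"tcp",np.round(manip.get_tcp_pos(),4),"w",round(manip.get_grip_width()*88,1),"F",np.round(manip.get_ft_force(),1),"ff",manip.get_finger_force())
E
python3 - <<'E'
from h import *
A=np.pi-.386; P=np.pi+YAW
mv([.4532,-.3296,.08],A); manip.movel([.4532,-.3296,.004],v=.1); manip.command_gripper(0); report("grip a")
manip.movel([.4532,-.3296,.16],v=.2); report("lift")
if manip.get_grip_width()*88<15: raise SystemExit
mv([.50,-.15,.33],P); mv(at(PAN,0,-.017,.30),P)
crop(imaging.read_camera("top"),110,110,240,160,3.3,"pics/p1.png")
report("over pan")
E
```

```text
grip a t 3.94 tcp [ 0.4532 -0.3296  0.004 ] w 0.3 F [ 0.1 -0.8  0. ] ff 0.0
lift t 4.88 tcp [ 0.4525 -0.3291  0.1591] w 0.1 F [ 0.2 -1.1 -0.6] ff 0.0
```

The grip closed empty, so I'll look at where the block is.

Run:
```python
from h import *
manip.command_gripper(1)
mv([.52,-.15,.30],np.pi-.13)
im=imaging.read_camera("top"); im2=imaging.read_camera("scene")
a=cv2.resize(im[140:270,330:440],None,fx=4,fy=4,interpolation=cv2.INTER_CUBIC)
b=cv2.resize(im2[230:360,330:440],None,fx=3,fy=4,interpolation=cv2.INTER_CUBIC)
cv2.imwrite("pics/p2.png",np.hstack([a,b])[:,:,::-1])
print(proj("top",[.4532,-.3296,.022]),proj("scene",[[.4532,-.3296,.022],[.6114,-.301,.044]]))
```

```text
[[391.55668023 235.65405011]] [[373.06007059 298.45858141]
 [391.24454507 251.42493485]]
```

View pics/p2.png

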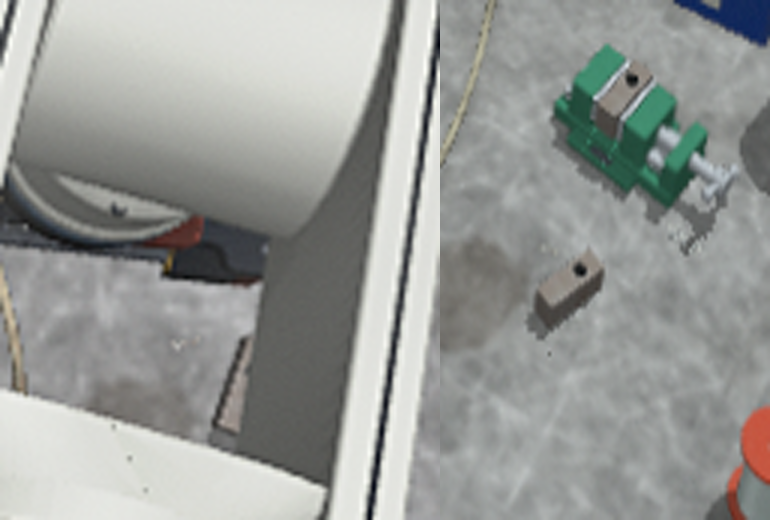

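Run:
```python
from h import *
np.set_printoptions(precision=4,suppress=True)
def tri(u,v):
    o,d=ray("top",[u]);p,e=ray("scene",[v]);A=np.c_[d[0],-e[0]];s=np.linalg.lstsq(A,p-o,rcond=None)[0]
    return o+s[0]*d[0],p+s[1]*e[0]
print("a",tri((393.1,232.1),(376.7,297.1)),plane("scene",[(376.7,297.1)],.022))
print("b",tri((340+201/5,140+134/5),(200+641/3.3,130+396/3.3)))
print("handle far",tri((110+760/4,130+228/4),(200+393/3.3,130+225/3.3)))
A=np.pi-.386
mv([.4532,-.3296,.10],A); report("up"); print(manip.get_ee_rot(),manip.get_joint_pos())
im2=imaging.read_camera("scene"); print(proj("scene",[.4532,-.3296,.10]))
cv2.imwrite("pics/p3.png",cv2.resize(im2[200:340,290:470],None,fx=4,fy=4)[:,:,::-1])
```

```text
a (array([ 0.4619, -0.334 ,  0.0214]), array([ 0.4626, -0.3351,  0.0217])) [[ 0.4624 -0.3352  0.022 ]]
b (array([ 0.6216, -0.3042,  0.0427]), array([ 0.6221, -0.3051,  0.043 ]))
handle far (array([ 0.5556, -0.0979,  0.1683]), array([ 0.5563, -0.099 ,  0.1685]))
up t 8.37 tcp [ 0.4541 -0.3297  0.1008] w 87.9 F [0.  0.4 0.5] ff 0.0
[ 0.0007  0.1917  0.9815 -0.0002] [-0.6494  0.4565  1.8372  0.0003  0.8465 -1.8347]
[[377.3173 276.987 ]]
```

View pics/p3.png

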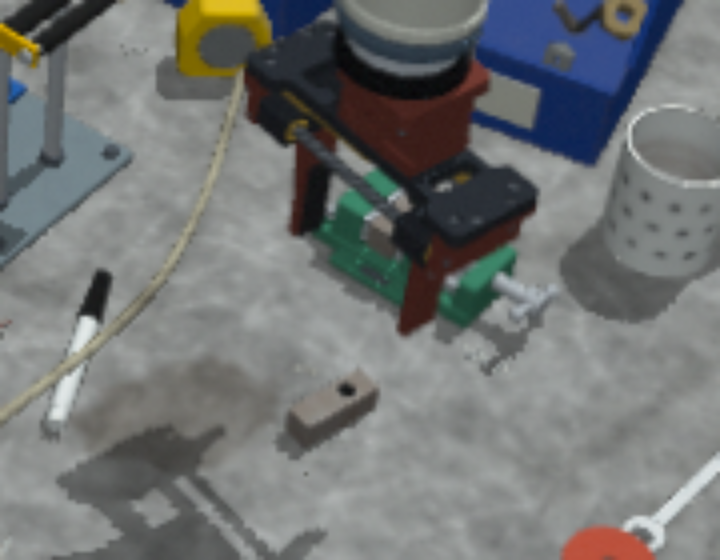

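The tool is over the block as intended, so height is the suspect. I'll probe the top of the block with shut fingers.

Run:
```python
from h import *
manip.command_gripper(0); report("shut")
r=manip.movel([.4532,-.3296,.006],v=.06,until_force=3); report(r)
a=imaging.read_camera("scene")[230:350,310:430]
if r: manip.movel([.4532,-.3296,.04],v=.1)
b=imaging.read_camera("scene")[230:350,310:430]
cv2.imwrite("pics/p4.png",cv2.resize(np.hstack([a,b]),None,fx=3.3,fy=3.3)[:,:,::-1])
```

```text
shut t 9.76 tcp [ 0.4532 -0.3296  0.1   ] w 0.5 F [-1.1 -0.1 -0.2] ff 0.0
False t 11.47 tcp [ 0.4534 -0.3298  0.0063] w 0.5 F [ 0.  -0.4 -0.6] ff 0.0
```

View pics/p4.png

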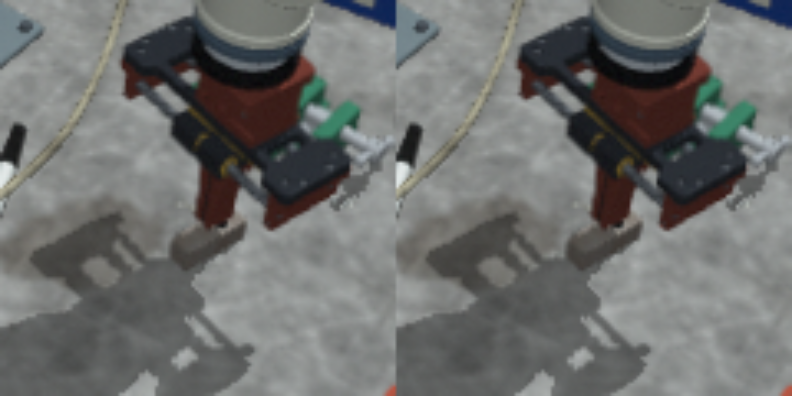

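The shut fingertips end at about crop (213,227), right at the block's top by its hole, although the TCP reads z = 0.006. So the tool really sits roughly 20 mm higher than reported. I'll keep probing downwards to measure the offset, and check x and y too.

Run:
```python
from h import *
manip.movel([.4532,-.3296,.004],v=.1); report("")
r=manip.movel([.4532,-.3296,-.03],v=.02,until_force=3); report(r)
im=imaging.read_camera("scene")
z=manip.get_tcp_pos()[2]; manip.movel([.4532,-.3296,z+.03],v=.1)
print(proj("scene",[.4532,-.3296,.022]))
cv2.imwrite("pics/p5.png",cv2.resize(im[250:330,330:430],None,fx=6,fy=6,interpolation=cv2.INTER_CUBIC)[:,:,::-1])
```

```text
t 11.82 tcp [ 0.4531 -0.3295  0.0039] w 0.5 F [0.4 0.4 0.2] ff 0.0
True t 12.58 tcp [ 0.4532 -0.3296 -0.0061] w 0.7 F [-0.   1.3  5.5] ff 2.744992804946378
[[373.06007059 298.45858141]]
```

View pics/p5.png

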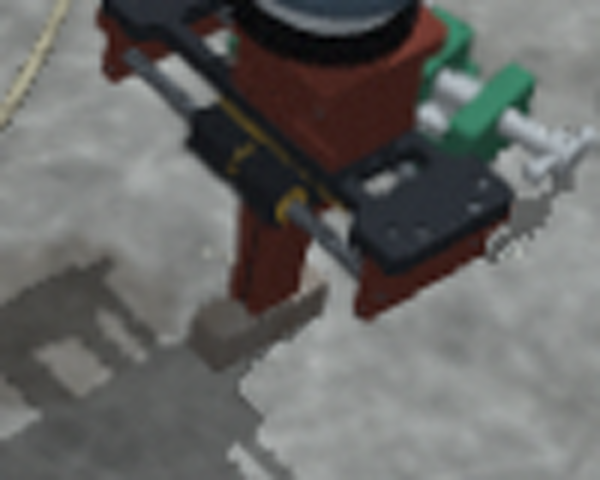

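The fingers stand on the block's top face, with the finger bottoms at crop (245–300, 315). Contact came at a reported z of −0.006 instead of 0.022, so the tool is about 28 mm short. I'll compensate every height by that amount and use force contact where it matters.

```bash
cat >> h.py <<'E'
D=.028
_mp,_ml=manip.move_pose,manip.movel
def mv(p,a): _mp([p[0],p[1],p[2]-D],q(a))
def ml(p,v=.15,uf=None): return _ml([p[0],p[1],p[2]-D],v=v,until_force=uf)
E
python3 - <<'E'
from h import *
A=np.pi-.386; P=np.pi+YAW
manip.command_gripper(1)
r=ml([.4532,-.3296,.0035],v=.08,uf=6); report(r)
manip.command_gripper(0); report("grip a")
if not 15<manip.get_grip_width()*88<25: raise SystemExit
ml([.4532,-.3296,.15],v=.25); report("lift")
mv([.50,-.15,.34],P); mv(at(PAN,0,-.017,.30),P)
ml(at(PAN,0,-.017,.205),v=.15)
r=ml(at(PAN,0,-.017,.185),v=.02,uf=2); report(r)
manip.command_gripper(.32); report("open")
z=manip.get_tcp_pos()[2]+D
ml(at(PAN,0,-.017,z+.10),v=.2); report("up")
mv([.58,-.2,.30],np.pi/2+YAW); manip.wait(.1)
im=imaging.read_camera("top"); cv2.imwrite("pics/t1.png",im[:,:,::-1]); cv2.imwrite("pics/s1.png",imaging.read_camera("scene")[:,:,::-1])
E
```

```text
False t 15.22 tcp [ 0.4532 -0.3296 -0.0246] w 87.9 F [-0.5  0.1  0.1] ff 0.0
grip a t 16.27 tcp [ 0.4532 -0.3296 -0.0245] w 19.9 F [-0.2 -0.7 -0.4] ff 29.99038517475128
lift t 17.0 tcp [ 0.4524 -0.329   0.121 ] w 19.8 F [-0.1  0.4 -1.9] ff 29.989411532878876
True t 20.49 tcp [0.5438 0.1302 0.1679] w 19.5 F [1.6 0.7 2.6] ff 29.990337789058685
open t 20.87 tcp [0.543  0.13   0.1676] w 28.2 F [-0.6 -0.8 -0.1] ff 0.0
up t 21.52 tcp [0.5432 0.13   0.2667] w 28.2 F [ 1.  -0.9 -0.2] ff 0.0
```

Contact came within 1 mm of the expected height. Now I check where the block lies in the pan.

Run:
```python
from h import *
im=cv2.imread("pics/t1.png")[:,:,::-1]
crop(im,140,155,75,70,8,"pics/t1c.png")
```

```text
(no output)
```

View pics/t1c.png

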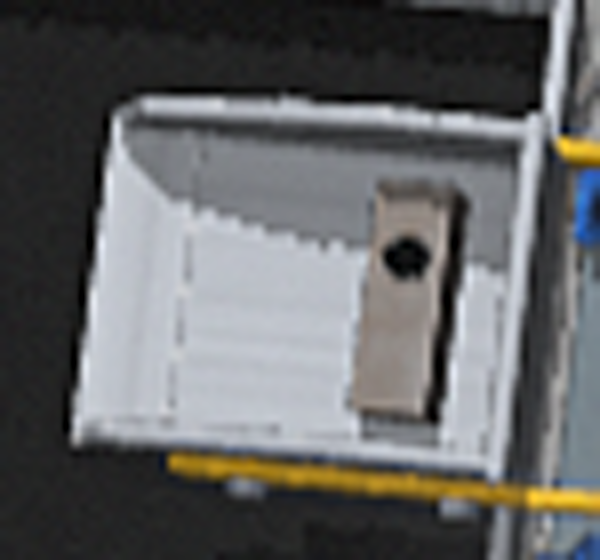

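The picture shows block_a lying crosswise in the rear half, with top corners at about crop (377,185), (462,190), (432,417), (348,408). The break line runs from (200,150) to (178,425).

Run:
```python
from h import *
np.set_printoptions(precision=4,suppress=True)
f=lambda p:(np.array(p,float)+.5)/8-.5+[140,155]
w=plane("top",f([(377,187),(455,190),(430,415),(348,408)]),.215)[:,:2]
L=(w[0]+w[1]-w[2]-w[3])/2; c=w.mean(0)
print("block",c,np.linalg.norm(L),np.arctan2(L[1],L[0]),"in pan",R2.T@(c-PAN))
for t,p,z in(("break",[(200,150),(178,425)],.193),("rear in",[(527,130),(492,465)],.240),("rear floor",[(503,270),(488,440)],.193),("wall+x top",[(140,103),(520,122)],.240),("wall-x top",[(90,438),(495,470)],.240),("floor -x corner",[(440,440)],.193)):
    v=plane("top",f(p),z)[:,:2]; print(t,v.tolist(),(R2.T@(v-PAN).T).T.tolist(),(R2.T@(v-c).T).T.tolist())
```

```text
block [0.5423 0.1287] 0.05736366876968542 -0.11826449752017351 in pan [-0.0013 -0.0186]
break [[0.5860832181788483, 0.1858277429612457], [0.5139579880778018, 0.19096959805943609]] [[0.03471159055496286, 0.043696263961377005], [-0.037471599165774305, 0.039444839174348316]] [[0.03599207904737317, 0.06227318311284945], [-0.03619111067336399, 0.05802175832582076]]
rear in [[0.580427411742006, 0.09328042827497139], [0.497236382383478, 0.10206692958109874]] [[0.0411008002050734, -0.04880331226542659], [-0.04252728496919775, -0.05087535015573814]] [[0.04238128869748372, -0.03022639311395415], [-0.041246796476787445, -0.032298431004265694]]
rear floor [[0.5528649264741204, 0.10679409309850245], [0.5084852739583177, 0.11076000348287711]] [[0.012019057764314516, -0.03897671632814953], [-0.0325002319190441, -0.04079738892076192]] [[0.013299546256724831, -0.020399797176677087], [-0.03121974342663379, -0.022220469769289482]]
wall+x top [[0.589102189134312, 0.18918007589369057], [0.5824736809595075, 0.09500903102789414]] [[0.037270510307159097, 0.04741167126363977], [0.04290571684962429, -0.04682402929067803]] [[0.03855099879956941, 0.06598859041511221], [0.04418620534203461, -0.02824711013920559]]
wall-x top [[0.5058182409001047, 0.20064964952337194], [0.49599108028354155, 0.10133470855981296]] [[-0.04679752746369304, 0.04798802018866332], [-0.04366715823335525, -0.05176282628824981]] [[-0.045517038971282724, 0.06656493934013576], [-0.04238666974094493, -0.03318590713677737]]
floor -x corner [[0.5087281207955425, 0.12317002096860331]] [[-0.03386819622590031, -0.028460607240050066]] [[-0.03258770773348999, -0.009883688088577624]]
```

The block sits within 2 mm of the intended place. Next is block_b: lift it by its ends, set it on the bench, and regrasp it across its width.

Run:
```python
from h import *
P=np.pi+YAW; B=[.6114,-.301]; C=[.4532,-.3296]; a=np.pi/2-.147
manip.command_gripper(1)
mv([*B,.10],a); r=ml([*B,.027],v=.1,uf=6); report(r)
if r: raise SystemExit
manip.command_gripper(0); report("grip b")
if not 55<manip.get_grip_width()*88<64: raise SystemExit
ml([*B,.11],v=.15); report("lift")
mv([*C,.05],np.pi/2+YAW); ml([*C,.012],v=.1)
r=ml([*C,.0],v=.02,uf=2); report(r)
manip.command_gripper(1); ml([*C,.06],v=.2)
mv([*C,.05],P); r=ml([*C,.0035],v=.1,uf=6); report(r)
manip.command_gripper(0); report("regrip")
ml([*C,.10],v=.2); report("lift2")
```

```text
False t 25.78 tcp [ 0.6117 -0.3012 -0.0008] w 88.1 F [-0.1  0.3  0.2] ff 0.0
grip b t 26.33 tcp [ 6.118e-01 -3.011e-01 -6.000e-04] w 59.9 F [-0.   0.2  2.5] ff 29.971210956573486
lift t 27.03 tcp [ 0.6107 -0.3007  0.0812] w 59.7 F [ 0.3 -0.4 -2.2] ff 29.971934258937836
True t 28.73 tcp [ 0.4536 -0.3299 -0.0229] w 59.8 F [0.3 0.5 3.1] ff 29.981857538223267
False t 31.8 tcp [ 0.4532 -0.3296 -0.0247] w 88.0 F [ 0.1 -0.2  1.2] ff 0.0
regrip t 32.85 tcp [ 0.4532 -0.3296 -0.0245] w 19.7 F [-0.2 -0.   0. ] ff 29.990309178829193
lift2 t 33.48 tcp [ 0.4527 -0.3292  0.0714] w 19.8 F [ 0.3 -0.3 -1.8] ff 29.989697635173798
```

Run:
```python
from h import *
P=np.pi+YAW
mv([.50,-.15,.34],P); mv(at(PAN,0,.027,.30),P)
ml(at(PAN,0,.027,.205),v=.15)
r=ml(at(PAN,0,.027,.1968),v=.02,uf=2); report(r)
manip.command_gripper(.31)
ml(at(PAN,0,.027,.30),v=.35); report("up")
manip.wait(1.2)
mv(at(HINGE,0,-.02,.42),P); manip.command_gripper(0); report("clear")
ml(at(HINGE,0,-.02,.50),v=.3)
for n in("top","scene"): cv2.imwrite(f"pics/{n}2.png",imaging.read_camera(n)[:,:,::-1])
a=cv2.imread("pics/top2.png")[120:260,100:320];b=cv2.imread("pics/scene2.png")[100:240,180:340]
cv2.imwrite("pics/both2.png",cv2.resize(np.hstack([a,b]),None,fx=2,fy=2))
# steel-tan pixels inside the tray (rubber is black), seen from top
im=cv2.imread("pics/top2.png")[:,:,::-1].astype(int)
poly=np.zeros(im.shape[:2],np.uint8); cv2.fillPoly(poly,[proj("top",[[.677,.300,.02],[.657,.118,.02],[.43,.148,.02],[.452,.328,.02]]).astype(np.int32)],1)
m=((im[:,:,0]-im[:,:,2]>8)&(im.sum(2)>120)&(poly>0)).astype(np.uint8)
n,l,s,c=cv2.connectedComponentsWithStats(m)
for i in range(1,n):
    if s[i,4]>15: print(s[i],c[i],plane("top",[c[i]],.03))
```

```text
False t 37.23 tcp [0.5495 0.1738 0.1688] w 20.0 F [ 0.1 -0.3 -2.6] ff 29.989674389362335
up t 38.04 tcp [0.5503 0.174  0.2738] w 27.3 F [ 0.3 -0.1 -1.3] ff 0.0
clear t 40.57 tcp [0.5344 0.0433 0.3919] w 0.5 F [ 0.9 -0.  -0.7] ff 0.0
[165 186  15  25 189] [172.06878307 197.9047619 ] [[0.5561456  0.20727811 0.03      ]]
[188 199   3  15  16] [189.0625 206.25  ] [[0.53475842 0.16563243 0.03      ]]
```

Run:
```python
from h import *
mv([.5,-.25,.40],np.pi+YAW); manip.wait(.05); print(manip.get_time())
np.set_printoptions(precision=3,suppress=True,linewidth=200)
T=imaging.read_camera("top"); S=imaging.read_camera("scene")
cv2.imwrite("pics/top3.png",T[:,:,::-1]);cv2.imwrite("pics/scene3.png",S[:,:,::-1])
for nm,im,old in(("top",T,"t1"),("scene",S,"s1")):
    o=cv2.imread(f"pics/{old}.png")[:,:,::-1]
    h=lambda i:cv2.inRange(cv2.cvtColor(i,cv2.COLOR_RGB2HSV),(18,150,100),(30,255,255))
    bx=(slice(165,250),slice(155,308)) if nm=="top" else (slice(130,230),slice(210,330))
    for t,i in(("old",o),("new",im)):
        y=h(np.ascontiguousarray(i))[bx]; yy,xx=np.nonzero(y); print(nm,t,"yellow",len(xx),xx.min()+bx[1].start,xx.max()+bx[1].start,yy.min()+bx[0].start,yy.max()+bx[0].start)
g=T.astype(int); m=((g[:,:,0]-g[:,:,2]>8)&(g.sum(2)>100)).astype(np.uint8); m[:,:112]=0;m[:,215:]=0;m[:145]=0;m[255:]=0
n,l,s,c=cv2.connectedComponentsWithStats(m)
for i in range(1,n):
    if s[i,4]>20: print(s[i],c[i],g[l==i].mean(0), "tray",(R2.T@(plane("top",[c[i]],.038)[0,:2]-[.5534,.2224])), "pan",R2.T@(plane("top",[c[i]],.215)[0,:2]-PAN))
```

```text
42.325
top old yellow 496 161 301 172 227
top new yellow 365 199 263 165 220
scene old yellow 792 219 321 160 216
scene new yellow 691 236 299 134 209
[205 165  10   4  29] [209.793 166.552] [186.138 153.966  66.552] tray [ 0.091 -0.098] pan [ 0.055 -0.052]
[166 186  14  25 191] [172.105 197.869] [161.686 151.743 146.654] tray [ 0.004 -0.017] pan [-0.017  0.016]
[198 212  17  10 114] [206.553 216.632] [129.588 104.93   46.351] tray [-0.032 -0.106] pan [-0.047 -0.059]
```

Run:
```python
from h import *
g=cv2.imread("pics/top3.png")[:,:,::-1].astype(int)
print("sum rows188-222 step2, cols160-216 step2")
for r in range(184,224,2): print(r,' '.join("%3d/%2d"%(g[r,c].sum()//3,g[r,c,0]-g[r,c,2]) for c in range(162,212,3)))
s=cv2.imread("pics/scene3.png")[:,:,::-1].astype(int)
m=((s[:,:,0]-s[:,:,2]>6)&(s[:,:,0]-s[:,:,2]<45)&(s.sum(2)>90)).astype(np.uint8); 
poly=np.zeros(m.shape,np.uint8); cv2.fillPoly(poly,[proj("scene",[[.68,.305,.02],[.66,.108,.02],[.425,.138,.02],[.445,.335,.02]]).astype(np.int32)],1)
n,l,st,c=cv2.connectedComponentsWithStats(m*poly)
for i in range(1,n):
    if st[i,4]>15: print(st[i],c[i],s[l==i].mean(0),"tray",R2.T@(plane("scene",[c[i]],.027)[0,:2]-[.5534,.2224]))
```

```text
sum rows188-222 step2, cols160-216 step2
184  44/-2  44/ 1  43/ 0  41/-3  40/-1  42/-2  38/ 2  43/-1  41/ 1  40/ 0  32/-1 104/-8  44/-10  88/-13  94/-16  97/-18  90/-15
186  44/ 1  41/ 0  41/-1  27/-4 150/13  30/-3  39/-1  41/-1  40/ 1  41/-1  53/ 0 126/-6  52/-12  88/-15  99/-19 100/-14  93/-14
188  42/ 0  41/ 1  43/-1  73/ 4 154/12 163/14  41/ 3  42/-1  41/-1  43/ 0 125/-9 155/-9  61/-12  91/-15  96/-19  99/-13  91/-15
190  44/-1  44/-2  45/-2 175/13 158/ 8 159/15  42/ 6  41/-2  43/-1  43/ 0 161/-10 206/-14  70/-11  92/-15  98/-17  98/-14  93/-14
192  43/-1  42/-1  37/-2 154/19 148/19 165/15  39/ 5  40/-2  39/ 0  41/-2 247/-14 210/-13  76/-14  93/-17 100/-14  98/-17  91/-12
194  43/-1  43/-2  33/-1 151/17 149/18 159/18  22/ 0  42/ 0  40/ 0  38/-3 242/-14 214/-13  78/-14  94/-16  98/-16  98/-14  91/-16
196  41/-1  42/-1  22/-3 153/19 151/15  44/ 6  36/-2  42/-1  41/-1  36/-1 241/-11 212/-14 164/-13 186/-13 163/-12 106/-15  74/-14
198  40/ 1  43/-1 131/13 144/19 155/14  38/ 3  43/-1  43/ 0  41/ 1  35/-2 237/-10 169/-10 136/-9 167/-13 190/-13 209/-12 207/-12
200  41/-1  44/-1 178/17 1
[... 1005 characters left out ...]
10
216  42/ 0  45/-2  46/ 0  38/-1  44/-2  44/-1  43/-1  41/-1  88/-6  93/-7  75/-6  78/-5  78/-7  83/-5 206/-24  71/ 5  76/53
218  42/-2  41/-3  43/-1  43/ 0  43/-4  44/ 0  44/ 0  45/-2  37/ 1  72/-5 113/-6  86/-7  84/-10  70/10  99/63  85/70  94/87
220  41/ 1  41/-3  44/-1  42/-1  41/-1  44/ 2  44/-3  42/ 0  45/-3  30/ 0  25/ 0  31/ 0  55/26  83/101  72/82  81/67 117/-1
222  43/-1  43/ 1  41/ 1  44/ 0  42/ 0  43/-1  42/-1  41/ 0  45/-2  47/-2  41/ 1  44/-1  34/-4  98/-13 120/-13 115/ 2 112/-9
[220 194  10  13  80] [224.4625 200.35  ] [101.5375  96.2375  91.2625] tray [-0.01005703 -0.01104687]
[230 207   6   6  16] [232.1875 209.8125] [108.125 103.25   98.625] tray [-0.02555235 -0.05986809]
```

Both views put a second block on the tray floor, partly under the pan lip at tray y ≈ -0.06, and the other at tray (0.004, -0.017). The pan is tipped. Next I push the handle back over with shut fingers.

Run:
```python
from h import *
P=np.pi+YAW
print("arm ends expected tipped",proj("top",[at(HINGE,.046,-.073,.325),at(HINGE,-.046,-.073,.325)]),"seen max col 263")
def bar(t): return -.155*np.cos(t)-.010*np.sin(t), .18+.155*np.sin(t)-.010*np.cos(t)
manip.command_gripper(0)
mv(at(HINGE,0,-.036,.44),P)
r=ml(at(HINGE,0,-.036,.302),v=.2,uf=6); report(r)
if r: raise SystemExit
for t in np.arange(1.15,.33,-.1):
    y,z=bar(t); ml(at(HINGE,0,y+.0205,z-.015),v=.15); print(round(t,2),np.round(manip.get_ft_force(),1))
y,z=bar(.35); ml(at(HINGE,0,y+.03,z+.12),v=.2)
report("up"); mv([.5,-.25,.35],P); manip.wait(.8); report("away")
for n in("top","scene"): cv2.imwrite(f"pics/{n}4.png",imaging.read_camera(n)[:,:,::-1])
for n,bx in(("top",(slice(165,250),slice(155,308))),("scene",(slice(130,230),slice(210,330)))):
    for f in("top0" if n=="top" else "scene0",n+"4"):
        i=cv2.imread(f"pics/{f}.png"); yy,xx=np.nonzero(cv2.inRange(cv2.cvtColor(i,cv2.COLOR_BGR2HSV),(18,150,100),(30,255,255))[bx])
        print(f,len(xx),xx.min()+bx[1].start,xx.max()+bx[1].start,yy.min()+bx[0].start,yy.max()+bx[0].start)
g=cv2.imread("pics/top4.png")[:,:,::-1].astype(int); m=((g[:,:,0]-g[:,:,2]>8)&(g.sum(2)>100)).astype(np.uint8); m[:,:112]=0;m[:,215:]=0;m[:145]=0;m[255:]=0
n,l,s,c=cv2.connectedComponentsWithStats(m)
for i in range(1,n):
    if s[i,4]>12: print(s[i],c[i],g[l==i].mean(0))
```

```text
arm ends expected tipped [[258.93718031 164.56876065]
 [253.00543903 215.48183067]] seen max col 263
False t 44.58 tcp [0.5331 0.0268 0.275 ] w 0.7 F [ 0.1 -0.3  0.9] ff 0.0
1.15 [-0.   0.  -0.2]
1.05 [-0.2  1.8  0.2]
0.95 [ 0.3  0.4 -0.5]
0.85 [ 0.8 -0.2 -0.2]
0.75 [ 0.2  0.1 -1. ]
0.65 [ 0.3 -0.   0.5]
0.55 [0.  0.9 1.1]
0.45 [-0.1 -0.3  0.1]
0.35 [-1.1  0.8  0.5]
up t 47.66 tcp [ 0.5209 -0.0549  0.315 ] w 0.5 F [-0.3  0.2  0.1] ff 0.0
away t 49.27 tcp [ 0.5   -0.25   0.322] w 0.5 F [-0.1  0.   1. ] ff 0.0
top0 493 161 301 172 227
top4 490 161 301 172 227
scene0 760 219 321 160 216
scene4 792 219 321 160 216
[209 172   6   5  22] [211.77272727 173.45454545] [187.77272727 157.04545455  62.90909091]
[161 211  54   9 194] [187.65463918 214.93298969] [150.34020619 121.30412371  47.63917526]
```

The pan is upright and empty. The blocks are hidden from the top camera by the pan, so I check them in the scene camera, then hand in.

Run:
```python
from h import *
s=cv2.imread("pics/scene4.png")[:,:,::-1].astype(int)
m=((s[:,:,0]-s[:,:,2]>6)&(s[:,:,0]-s[:,:,2]<45)&(s.sum(2)>90)).astype(np.uint8)
poly=np.zeros(m.shape,np.uint8); cv2.fillPoly(poly,[proj("scene",[[.68,.305,.02],[.66,.108,.02],[.425,.138,.02],[.445,.335,.02]]).astype(np.int32)],1)
n,l,st,c=cv2.connectedComponentsWithStats(m*poly)
for i in range(1,n):
    if st[i,4]>10: print(st[i],c[i],"tray",R2.T@(plane("scene",[c[i]],.027)[0,:2]-[.5534,.2224]))
print(manip.job_done())
```

```text
[220 192  21  22 266] [230.67669173 200.92105263] tray [ 0.0006525  -0.02671978]
the job is handed in; nothing more can be done
None
```

I handed the job in at about 49 s of the 72 s allowed. Both blocks were placed crosswise and tripped the pan into the tray, and the pan is back upright and empty. After the pan came back, only the scene camera could see the tray. It showed the two blocks as one merged patch, so the lower one's position rests on the check made just before I returned the pan.

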